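# Roll a roller into its checking cradle and close the centring cup

### The job

Get the black roller ready for checking: first lift the yellow box out of the cradle's groove and stand it upright on the worktop, clear of the stand. Then, without lifting the roller, roll it gently up the ramp so that it drops into the groove and comes to rest there. Last, slide the red carriage by its black handle towards the roller until the brass cup is fully home on the tapered end and the roller's other end is against the end stop, then let go; leave everything else on the bench where it is.

Things in the scene. Friction and masses are not known exactly. Their poses are not given: they have to be found in the camera images.
- stand: grey and blue checking stand, fixed. Origin on the worktop under the groove's middle; its x runs along the groove, away from the robot; z up. Two steel rails along x, tops 14 mm high, inner edges at y = +-26 mm, outer at +-34 mm; from each a blue ramp falls to the worktop at y = +-93 mm. Rails and ramps are 160 mm long (x); groove floor at z = 4 mm; carriage slideway to x = 180 mm
- groove (a point): middle of the groove, on the axis of a roller at rest in it: 57 mm above the worktop, axes as the stand's. The roller may come over either ramp; over the rails its centre is 64 mm high. The grey upright end stop on the robot's side (64 mm wide in y, 82 mm high, 20 mm thick) has a brass pad facing the groove, 97 mm from here towards -x
- roller: black rubber roller, bare steel ends, loose, lying before one of the ramps, 0.6 to 0.9 kg: 100 mm diameter, body 110 mm long, on each end a steel spigot 28 mm long tapering from 36 to 22 mm diameter (166 mm over all). Too fat to grip. Origin at its centre; its x is its axis, y and z turn as it rolls. Rolls easily, and back down the ramp if not held
- box_centre (a point): centre of the yellow card box, 42 x 60 mm and 90 mm high, loose, standing upright in the groove; z up, the 42 mm side along its x (across the groove), the 60 mm side along its y; its underside is 45 mm below this point
- yellow_box: the same yellow box, origin at the middle of its underside
- cup (a joint): slide of the red carriage with the brass cup, m: starts near 0 (wide open), grows as it moves towards the roller (to the stand's -x), limit 0.066; home on a roller that is against the end stop at about 0.058. Stiff (about 3 N) and stays where it is left; pushing the roller along too takes about 8 N
- cup_handle (a point): middle of the black upright handle on the red carriage: a bar 16 mm along the slide (stand's x), 26 mm across it, its top 18 mm above this point, the red block's top 28 mm below it. The cup's mouth, about 34 mm wide, is 50 mm from here to the stand's -x and 52 mm lower, on the axis of a roller in the groove; the cup is 34 mm long
- piston_centre (a point): centre of an alloy piston standing on the worktop before the other ramp, 60 mm diameter, 54 mm high; leave alone
- tail_lamp_centre (a point): centre of a dark oval lamp, 92 x 156 mm, 52 mm high; leave alone
- speedo_centre (a point): centre of a round instrument, 90 mm diameter, 67 mm high; leave alone
- lens_centre (a point): centre of a clear dome lens, 116 mm diameter, 64 mm high; leave alone
- brake_pad_centre (a point): centre of a brake pad, 42 x 84 mm, 12 mm high; leave alone
- spanner_centre (a point): centre of a bright spanner lying on the worktop near the robot, 200 mm long along its y, 31 mm wide, 9 mm high; leave alone

How it is judged:
By the outcome, as a careful person would: the job done as asked, in the order asked, and still so for the second after the job is handed in, with the robot touching nothing.
It also fails if it takes over 72 s, if anything falls off the work surface, if the arm or the gripper's body presses on something with over 40 N, if the wrist force passes 120 N, or if a joint passes its speed limit or range.

### The arm

A 6-joint arm with a two-finger parallel gripper is mounted at the origin on a cart in front of the work surface, level with it; the furniture and walls round the work are solid. World frame = base frame: x ahead of the robot, y to its left, z up, the work surface at z = 0. Lengths are in m, angles in rad, forces in N, time in s.
With the tool pointing down it reaches from about 0.425 to 1.125 m from the base axis. Payload 14.9 kg.
Tool frame: the origin (TCP) lies at the centre of the arm's flange, where the gripper is bolted on; the fingertips stand 191 mm ahead of it and the grasp point (between the pads) lies 172 mm ahead of it; z points along the fingers, y is the line along which they close (so a half turn about z gives the same grasp; the last joint's range is limited). The gripper opens to 91 mm and grips with 3 to 60 N. Pads are 32 mm wide; open, the fingers measure 118 mm over their backs; the gripper's body (76 mm by 178 mm) begins 60 mm behind the grasp point.
Start: joints at [1.14, 0.379, 1.734, -0, 1.028, -0.033], TCP at [0.271, 0.645, 0.405] pointing down, gripper open.
Joint ranges: [-2.77, 2.77], [-0.74, 2.19], [0, 2.66], [-1.06, 4.2], [0.31, 2.87], [-3.08, 3.08]. Speed limits (rad/s): [1.89, 1.89, 2.39, 3.14, 3.14, 3.14].

### API

Orientations are given as a 3x3 rotation matrix whose columns are the frame's x, y, z axes.
In Python, from workcell import status, imaging, workorder gives the robot as it stands.
- The arm moves only by the tool carry_out, never from a script. Its arguments are lists of equal length, an entry for each row: "dp": the shift along the tool's x, y, z in units of 0.1 m (1.0 is 0.1 m), a list of three; "rot": the turn, a rotation vector about the tool's x, y, z in units of 2 rad (1.0 is 2 rad), a list of three. In form: {"dp": [[dx, dy, dz], ...], "rot": [[rx, ry, rz], ...]}. A call has 1 to 20 rows; each row is the pose to reach, as a shift and turn from the pose commanded when the call began, along the tool's axes at that moment; what a row does not reach only later rows make up. A row lasts 1/12 s, in which the tool goes at most 41.7 mm and 7.16 degrees, less where a joint would pass 70% of its speed; a pose out of reach is approached as far as the arm can. A call with a number of a shift or a turn outside -1 to 1 is refused whole. A call with a gripper value outside its range is refused whole. "jaw" is the closure, from -1 (fully open) to 1 (shut), so that 0 is half open, set as the call begins (left out, the last holds). The fingers move at their own pace and stop on an object; "squeeze" is the grip in N (left out, the last holds). Time passes only in rows, so rows that repeat a pose let the fingers close. It gives the time, the measured TCP pose, the force, the opening and the grip force at its end, in the units of the state.
- status.observe(): the state, without advancing time (a new reading comes with each control period).
- imaging.capture(name): name is "scene" or "top"; returns a dict with "pixels" (480x640x3 uint8, red, green, blue), "camera_matrix" (3x3 intrinsics, pixels), "cam_to_world" (4x4, takes a point from camera to world coordinates). Camera axes: x right, y up, looking along -z (the intrinsics and any distortion apply to the point x, -y, -z); pixel columns grow to the right and rows downward; lengths in m; the calibration is good to about 2 mm. A picture is of the moment at which its call begins. There is no depth.
- workorder.hand_in(): hands the job in; it is judged then, once.
The state is a dict: "t": time; "joint_pos": joint angles; "dq": joint speeds; "effort": joint torques, N m; "ee_pos": TCP position; "orientation": TCP orientation; "force": force on the tool from outside, world axes, zero at the start; "torque": the same for the moment, N m; "opening": finger opening in m; "gripper_force": force on a finger pad.
Only numpy, scipy, OpenCV 4.12 (cv2) and the standard library are available. Lean on these libraries where they do the work, as an engineer would, in place of code of your own. Each camera call takes 0.05 s, during which the arm holds its last target. There are 200 camera calls.

## Working session

There is one attempt and no reset: what is moved stays moved. The work goes in short steps, Python scripts to look and compute and a tool call to move; the robot and the scene stay as the last step left them, time stands still between calls to the robot, and variables do not carry over. Pictures are saved under pics/ and viewed, at most 10 in all, crops included, and the job is handed in when it is done.

Besides the shell and the picture viewer there is one more tool, called after ">>>" as name(argument=value, ...) on one line, values as JSON. carry_out: Moves the arm, as the interface text tells. Its arguments: {"type":"object","properties":{"dp":{"type":"array"},"rot":{"type":"array"},"jaw":{"type":"number"},"squeeze":{"type":"number"}},"required":["dp","rot"]}

```bash
mkdir -p pics
cat > h.py <<'E'
import numpy as np, cv2
from workcell import status, imaging, workorder
def cap(n):
    c=imaging.capture(n); return c['pixels'],np.array(c['camera_matrix']),np.array(c['cam_to_world'])
def ray(K,T,u,v):
    d=np.linalg.inv(K)@[u,v,1.]; d=T[:3,:3]@[d[0],-d[1],-d[2]]; return T[:3,3],d
def onz(K,T,u,v,z):
    o,d=ray(K,T,u,v); return o+d*(z-o[2])/d[2]
def proj(K,T,p):
    q=T[:3,:3].T@(np.array(p)-T[:3,3]); q=K@[q[0],-q[1],-q[2]]; return q[:2]/q[2]
def save(n,p): cv2.imwrite('pics/'+n+'.png',p[:,:,::-1])
E
python3 - <<'E'
from h import *
for n in('scene','top'):
    p,K,T=cap(n); save(n+'1',p); np.savez(n+'1.npz',p=p,K=K,T=T); print(K,T)
s=status.observe(); print(s)
E
```

```text
[[502.00823205   0.         327.11595329]
 [  0.         502.00823205 237.18174749]
 [  0.           0.           1.        ]] [[ 0.88511453  0.31944097 -0.33842241  0.12753585]
 [-0.46528591  0.62153315 -0.63024246 -0.85828606]
 [ 0.00901548  0.71529995  0.69875941  0.92470816]
 [ 0.          0.          0.          1.        ]]
[[450.50437765   0.         320.23563226]
 [  0.         450.50437765 243.33053458]
 [  0.           0.           1.        ]] [[ 0.02165148  0.98145727 -0.1904543   0.28354592]
 [-0.99963195  0.01813755 -0.02017427 -0.11872151]
 [-0.01634581  0.19082101  0.98148875  1.44098153]
 [ 0.          0.          0.          1.        ]]
{'t': 0.1, 'joint_pos': array([ 1.13970230e+00,  3.79325825e-01,  1.73470481e+00, -4.75928088e-06,
        1.02846966e+00, -3.33117200e-02]), 'dq': array([-0.00092953, -0.00216095, -0.0012028 , -0.0006554 ,  0.00081908,
       -0.00223862]), 'effort': array([-1.01853275e-03, -7.65033674e+01, -4.35297382e+01,  6.51837769e-02,
        3.97838932e-02, -4.29886416e-05]), 'ee_pos': array([0.271108  , 0.6451935 , 0.40418365]), 'orientation': array([[-9.21923285e-01,  3.87372323e-01, -3.75568896e-04],
       [ 3.87372504e-01,  9.21922915e-01, -8.26305515e-04],
       [ 2.61576842e-05, -9.07275358e-04, -9.99999588e-01]]), 'force': array([0.56739704, 0.54328187, 0.36405548]), 'torque': array([0.00130279, 0.03288029, 0.04837018]), 'gripper_force': 0.0, 'opening': 0.09115680507632778}
```

View pics/top1.png

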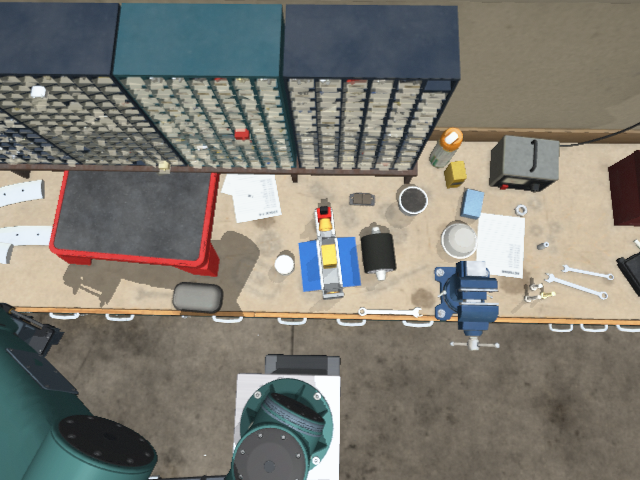

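View pics/scene1.png

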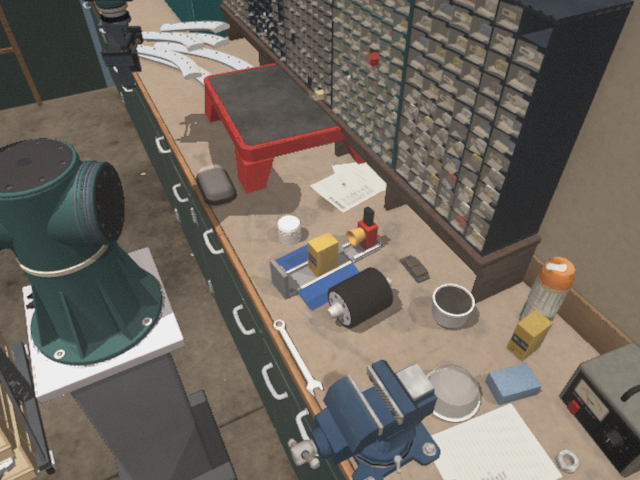

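The top view shows the stand around (330,262), with the end stop at (332,292), box top at (329,253), and carriage at (325,213). The roller is to the right at (378,252) and the piston to the left at (285,265). The scene view agrees: box (322,255), roller (360,298), handle (369,215).

```bash
cat > m.py <<'E'
from h import *
def comps(m,amin=15):
    n,l,s,c=cv2.connectedComponentsWithStats(m.astype(np.uint8)); return [(s[i],c[i],l==i) for i in range(1,n) if s[i][4]>=amin]
if __name__=='__main__':
  for n,(x0,y0,w,h) in {'top':(265,180,160,130),'scene':(250,190,170,150)}.items():
    z=np.load(n+'1.npz');p,K,T=z['p'],z['K'],z['T']
    hsv=cv2.cvtColor(p,cv2.COLOR_RGB2HSV);H,S,V=hsv[...,0],hsv[...,1],hsv[...,2]
    roi=np.zeros(H.shape,bool);roi[y0:y0+h,x0:x0+w]=1
    for nm,m,zz in (('blue',(H>100)&(H<120)&(S>150)&(V>60),0.0),('yel',(H>18)&(H<30)&(S>150)&(V>80),.094),('red',((H<6)|(H>174))&(S>170)&(V>80),.08),('blk',(V<60),.05)):
        for s,c,mm in comps(m&roi,25):
            cn=max(cv2.findContours(mm.astype(np.uint8),cv2.RETR_EXTERNAL,2)[0],key=len)
            r=cv2.minAreaRect(cn); b=cv2.boxPoints(r)
            print(n,nm,s,c.round(1),onz(K,T,*c,zz).round(3)[:2],[onz(K,T,*q,zz).round(3)[:2].tolist() for q in b])
    cr=p[y0:y0+h,x0:x0+w]; save('c_'+n,cv2.resize(cr,None,fx=4,fy=4,interpolation=cv2.INTER_CUBIC) )
E
python3 m.py
python3 -c "
import cv2,numpy as np
a=cv2.imread('pics/c_top.png')
cv2.imwrite('pics/ct.png',a)"
```

```text
top blue [338 237  22  49 809] [348.3 261.3] [ 0.506 -0.181] [[0.582, -0.144], [0.589, -0.198], [0.432, -0.218], [0.425, -0.164]]
top blue [299 241  22  50 822] [309.3 265.6] [ 0.489 -0.055] [[0.565, -0.017], [0.572, -0.072], [0.415, -0.093], [0.408, -0.039]]
top red [317 207  14  15  92] [323.6 214. ] [ 0.641 -0.099] [[0.66, -0.077], [0.664, -0.117], [0.623, -0.122], [0.618, -0.082]]
top blk [320 206   7   8  50] [323.1 209.6] [ 0.663 -0.097] [[0.675, -0.087], [0.675, -0.106], [0.652, -0.106], [0.652, -0.087]]
top blk [ 361  233   35   40 1078] [377.4 251.5] [ 0.531 -0.269] [[0.581, -0.215], [0.594, -0.313], [0.477, -0.325], [0.464, -0.228]]
scene red [363 225  13   6  25] [368.8 227.6] [ 0.643 -0.113] [[0.634, -0.102], [0.662, -0.112], [0.655, -0.126], [0.627, -0.116]]
scene blk [365 213   8  13  48] [368.9 219.3] [ 0.678 -0.06 ] [[0.682, -0.034], [0.698, -0.043], [0.674, -0.082], [0.658, -0.074]]
scene blk [346 292  46  36 561] [369.6 309.5] [ 0.529 -0.311] [[0.465, -0.291], [0.597, -0.28], [0.588, -0.324], [0.461, -0.333]]
```

View pics/ct.png

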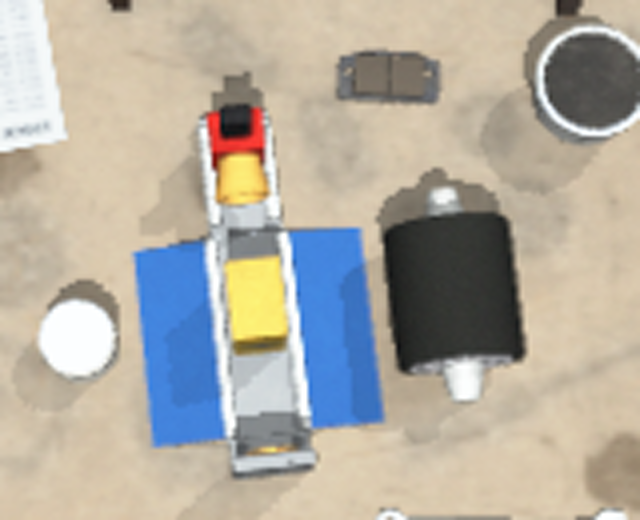

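The crop shows the ramp outer corners at crop pixels (134,255), (153,446), (360,228), (384,421). The box top's far edge runs (227,260)–(278,254), the handle top is at (236,119), and the roller spigot tips are at (443,188) and (466,400).

Run:
```python
from h import *
z=np.load('top1.npz');p,K,T=z['p'],z['K'],z['T']
f=lambda u,v,zz:onz(K,T,265+u/4-.4,180+v/4-.4,zz)
L=[f(134,255,0),f(153,446,0)];R=[f(360,228,0),f(384,421,0)]
c=(sum(L)+sum(R))/4; d=(L[0]-L[1])+(R[0]-R[1]); yaw=np.arctan2(d[1],d[0]);print('stand',c,yaw,np.linalg.norm(d)/2,np.linalg.norm(sum(L)-sum(R))/2)
e=np.array([np.cos(yaw),np.sin(yaw),0]);g=np.array([-e[1],e[0],0])
loc=lambda q:np.array([(q-c)@e,(q-c)@g,q[2]])
for nm,u,v,zz in (('boxFL',227,260,.094),('boxFR',278,254,.094),('boxNL',234,343,.094),('boxNR',286,336,.094),('rollF',443,188,.05),('rollN',466,400,.05),('handle',236,118,.127),('stopL',232,473,.0),('piston',77,340,.054)):
    q=f(u,v,zz);print(nm,q.round(3),loc(q).round(3))
hsv=cv2.cvtColor(p,cv2.COLOR_RGB2HSV);print(hsv[253,329],hsv[265,329],hsv[225,325])
for n in('top','scene'):
    z=np.load(n+'1.npz');p,K,T=z['p'],z['K'],z['T'];hsv=cv2.cvtColor(p,cv2.COLOR_RGB2HSV)
    m=(hsv[...,0]>15)&(hsv[...,0]<32)&(hsv[...,1]>150)
    N,l,s,cc=cv2.connectedComponentsWithStats(m.astype(np.uint8))
    for i in range(1,N):
        if s[i][4]>60 and 280<cc[i][0]<380 and 200<cc[i][1]<300: print(n,s[i],cc[i],[(b+0).round(1).tolist() for b in cv2.approxPolyDP(cv2.findContours((l==i).astype(np.uint8),0,2)[0][0],2,True)[:,0]])
    for q in ([0,0,.094],[0,0,.057],[-.097,0,.082],[.12,0,.11]):
        print('proj',n,q,proj(K,T,c+q[0]*e+q[1]*g+[0,0,q[2]]).round(1))
```

```text
stand [ 0.49660626 -0.11892151  0.        ] 0.128292057718992 0.15745816641444482 0.18566993871728155
boxFL [ 0.541 -0.095  0.094] [0.047 0.019 0.094]
boxFR [ 0.546 -0.133  0.094] [ 0.048 -0.021  0.094]
boxNL [ 0.477 -0.101  0.094] [-0.017  0.02   0.094]
boxNR [ 0.484 -0.14   0.094] [-0.016 -0.019  0.094]
rollF [ 0.611 -0.263  0.05 ] [ 0.095 -0.158  0.05 ]
rollN [ 0.443 -0.281  0.05 ] [-0.074 -0.154  0.05 ]
handle [ 0.644 -0.1    0.127] [0.149 0.    0.127]
stopL [ 0.387 -0.1    0.   ] [-0.107  0.032  0.   ]
piston [0.483 0.022 0.054] [0.005 0.141 0.054]
[ 27 139 252] [ 22 167 128] [ 27 133 252]
proj top [0, 0, 0.094] [329.1 259.2]
proj top [0, 0, 0.057] [329.1 261. ]
proj top [-0.097, 0, 0.082] [332.6 291.5]
proj top [0.12, 0, 0.11] [324.8 219.6]
proj scene [0, 0, 0.094] [316.5 244.4]
proj scene [0, 0, 0.057] [316.6 255.3]
proj scene [-0.097, 0, 0.082] [281.2 265.3]
proj scene [0.12, 0, 0.11] [357.6 219.7]
```

Everything fits the given sizes: ramps 157 x 186 mm against 160 x 186, and the box top 40 mm wide. I have the stand at (0.497, -0.119) with yaw 0.128, the box at stand x +0.015, and the roller at stand (0.010, -0.156). I'll start moving.

>>> carry_out(dp=[[-0.4,-0.5,0],[-0.8,-1,0],[-0.8,-1,0],[-0.8,-1,0],[-0.8,-1,0],[-0.8,-1,0],[-0.8,-1,0],[-0.8,-1,0],[-0.8,-1,0],[-0.8,-1,0]], rot=[[0,0,0.06],[0,0,0.12],[0,0,0.18],[0,0,0.24],[0,0,0.3],[0,0,0.36],[0,0,0.42],[0,0,0.48],[0,0,0.522],[0,0,0.522]], jaw=-1, squeeze=15)

```text
t: 0.93
ee_pos: [0.3062, 0.522, 0.4045]
orientation: [[-0.125, 0.992, -0.0], [0.992, 0.125, -0.0], [-0.0, -0.0, -1.0]]
force: [-0.3, -0.1, 0.1]
opening: 0.0911
gripper_force: 0.0
```

```bash
cat > plan.py <<'E'
# usage: plan.py x y z  (stand-frame grasp point target, z above worktop) -> dp units, rot about tool z
import sys; from h import *
c=np.array([.4966,-.1189,0]);yaw=.128
e=np.array([np.cos(yaw),np.sin(yaw),0]);g=np.array([-e[1],e[0],0]);k=np.array([0,0,1.])
def go(l):
    s=status.observe();R=s['orientation'];w=c+l[0]*e+l[1]*g+(l[2]+.172)*k
    d=R.T@(w-s['ee_pos']);Rt=np.c_[g,e,-k]
    rv=cv2.Rodrigues(R.T@Rt)[0].ravel()
    q=s['ee_pos']-c
    print('t',round(s['t'],2),'dp',(d*10).round(3),'rot',(rv/2).round(4),'now local',np.r_[q@e,q@g,q[2]-.172].round(4),'F',s['force'].round(1),'open',s['opening'].round(4))
if __name__=='__main__': go([float(a) for a in sys.argv[1:4]])
E
python3 plan.py .0155 0 .233
python3 - <<'E'
from h import *
z=np.load('top1.npz');K,T=z['K'],z['T']
for nm,u,v,zz in(('lens',459,240,.03),('viseL',436,285,.1),('shelf',370,176,0),('shelf',370,176,.2),('tableR',218,172,.15),('leg',214,275,0),('paper',280,212,0)):print(nm,onz(K,T,u,v,zz).round(3))
E
```

```text
lens [ 0.576 -0.531  0.03 ]
viseL [ 0.424 -0.437  0.1  ]
shelf [ 0.796 -0.251  0.   ]
shelf [ 0.725 -0.233  0.2  ]
tableR [0.748 0.222 0.15 ]
leg [0.453 0.252 0.   ]
paper [0.666 0.046 0.   ]Traceback (most recent call last):
  File "plan.py", line 11, in <module>
    if __name__=='__main__': go([float(a) for a in sys.argv[1:4]])
                             ~~^^^^^^^^^^^^^^^^^^^^^^^^^^^^^^^^^^^
  File "plan.py", line 10, in go
    print('t',round(s['t'],2),'dp',(d*10).round(3),'rot',(rv/2).round(4),'now local',np.r_[q@e,q@g,q[2]-.172].round(4),'F',s['force'].round(1),'open',s['opening'].round(4))
                                                                                                                                                      ^^^^^^^^^^^^^^^^^^
AttributeError: 'float' object has no attribute 'round'
```

>>> carry_out(dp=[[-0.4,0.08,0],[-0.8,0.16,0],[-1,0.2,0]], rot=[[0,0,0],[0,0,0],[0,0,0]])

```text
t: 1.18
ee_pos: [0.3391, 0.4229, 0.4041]
orientation: [[-0.132, 0.991, -0.001], [0.991, 0.132, -0.001], [-0.001, -0.001, -1.0]]
force: [0.8, 0.7, 0.8]
opening: 0.0914
gripper_force: 0.0
```

>>> carry_out(dp=[[-0.4,0.08,0],[-0.8,0.16,0],[-1,0.2,0]], rot=[[0,0,0],[0,0,0],[0,0,0]])

```text
t: 1.43
ee_pos: [0.3718, 0.326, 0.4044]
orientation: [[-0.132, 0.991, -0.0], [0.991, 0.132, -0.001], [-0.001, -0.001, -1.0]]
force: [-0.4, 0.8, 0.9]
opening: 0.0913
gripper_force: 0.0
```

>>> carry_out(dp=[[-0.4,0.08,0],[-0.8,0.16,0],[-1,0.2,0]], rot=[[0,0,0],[0,0,0],[0,0,0]])

```text
t: 1.68
ee_pos: [0.4046, 0.2295, 0.4046]
orientation: [[-0.132, 0.991, -0.0], [0.991, 0.132, -0.001], [-0.0, -0.0, -1.0]]
force: [-0.3, 0.5, 0.1]
opening: 0.0912
gripper_force: 0.0
```

>>> carry_out(dp=[[-0.4,0.08,0],[-0.8,0.16,0],[-1,0.2,0]], rot=[[0,0,0],[0,0,0],[0,0,0]])

```text
t: 1.93
ee_pos: [0.4375, 0.1329, 0.4048]
orientation: [[-0.131, 0.991, 0.0], [0.991, 0.131, -0.0], [-0.0, 0.0, -1.0]]
force: [-0.6, 1.1, -0.4]
opening: 0.0908
gripper_force: 0.0
```

>>> carry_out(dp=[[-0.4,0.08,0],[-0.8,0.16,0],[-1,0.2,0]], rot=[[0,0,0],[0,0,0],[0,0,0]])

```text
t: 2.18
ee_pos: [0.4703, 0.0362, 0.4049]
orientation: [[-0.131, 0.991, 0.001], [0.991, 0.131, -0.0], [-0.0, 0.001, -1.0]]
force: [0.0, 1.0, -0.4]
opening: 0.0911
gripper_force: 0.0
```

>>> carry_out(dp=[[-0.4,0.08,0],[-0.8,0.16,0],[-1,0.2,0],[-1,0.2,0],[-1,0.2,0]], rot=[[0,0,0],[0,0,0],[0,0,0],[0,0,0],[0,0,0]])

```text
t: 2.6
ee_pos: [0.5024, -0.0582, 0.4045]
orientation: [[-0.129, 0.992, -0.001], [0.992, 0.129, 0.0], [0.0, -0.001, -1.0]]
force: [0.0, 0.9, -0.3]
opening: 0.0914
gripper_force: 0.0
```

```bash
sed -i "s/s\['opening'\].round(4)/round(float(s['opening']),4)/" plan.py; python3 plan.py .0155 0 .068
```

```text
t 2.6 dp [-0.595  0.02   1.644] rot [-0.0003 -0.0001  0.0007] now local [0.0135 0.0595 0.2325] F [ 0.   0.9 -0.3] open 0.0914
```

>>> carry_out(dp=[[-0.4,0,0],[-0.6,0,0.2],[-0.6,0.02,0.5],[-0.6,0.02,0.8],[-0.6,0.02,0.9],[-0.6,0.02,0.9]], rot=[[0,0,0],[0,0,0],[0,0,0],[0,0,0],[0,0,0],[0,0,0]])

```text
t: 3.1
ee_pos: [0.5111, -0.1155, 0.3126]
orientation: [[-0.131, 0.991, -0.005], [0.991, 0.131, 0.001], [0.002, -0.004, -1.0]]
force: [-0.2, 0.5, -0.6]
opening: 0.0912
gripper_force: 0.0
```

```bash
python3 plan.py .0155 0 .068
python3 - <<'E'
from h import *
p,K,T=cap('scene'); save('s2',cv2.resize(p[170:340,230:430],None,fx=3,fy=3,interpolation=cv2.INTER_CUBIC))
E
```

```text
t 3.1 dp [-0.017  0.01   0.726] rot [-0.0022 -0.001   0.0016] now local [0.0148 0.0015 0.1406] F [-0.2  0.5 -0.6] open 0.0912
```

View pics/s2.png

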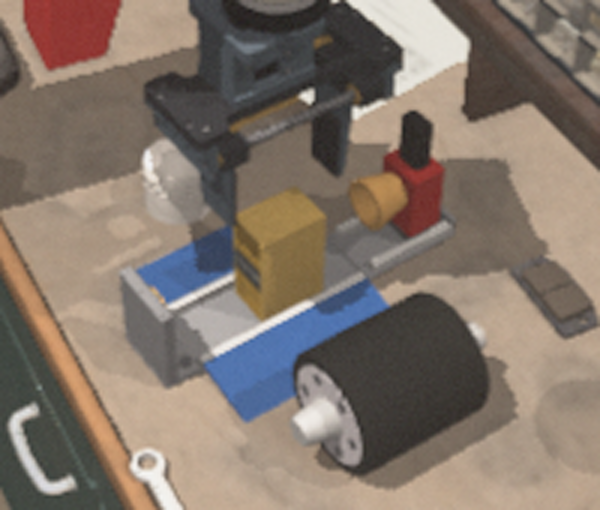

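The crop shows the near finger at (218,210) and the far finger at (332,145), straddling the box top at (280,215). I'll descend and grip.

>>> carry_out(dp=[[-0.02,0.01,0.2],[-0.02,0.01,0.4],[-0.02,0.01,0.6],[-0.02,0.01,0.73],[-0.02,0.01,0.73]], rot=[[0,0,0],[0,0,0],[0,0,0],[0,0,0],[0,0,0]])

```text
t: 3.57
ee_pos: [0.5132, -0.118, 0.241]
orientation: [[-0.13, 0.992, -0.001], [0.992, 0.13, 0.0], [0.001, -0.001, -1.0]]
force: [-0.3, -0.2, -0.6]
opening: 0.0913
gripper_force: 0.0
```

>>> carry_out(dp=[[0,0,0],[0,0,0],[0,0,0],[0,0,0],[0,0,0],[0,0,0],[0,0,0],[0,0,0],[0,0,0],[0,0,0]], rot=[[0,0,0],[0,0,0],[0,0,0],[0,0,0],[0,0,0],[0,0,0],[0,0,0],[0,0,0],[0,0,0],[0,0,0]], jaw=1, squeeze=10)

```text
t: 4.4
ee_pos: [0.5136, -0.1186, 0.2424]
orientation: [[-0.129, 0.992, 0.001], [0.992, 0.129, -0.0], [-0.0, 0.001, -1.0]]
force: [-2.9, 0.1, 9.0]
opening: 0.0601
gripper_force: 10.0
```

```bash
python3 plan.py .06 .22 .165
```

```text
t 4.4 dp [ 2.218  0.434 -0.946] rot [0.0003 0.0001 0.0005] now local [ 0.0169 -0.0019  0.0704] F [-2.9  0.1  9. ] open 0.0601
```

>>> carry_out(dp=[[0,0,-0.1],[0,0,-0.3],[0,0,-0.6],[0,0,-0.9],[0.1,0,-1],[0.4,0.1,-1],[0.7,0.2,-1],[1,0.2,-1],[1,0.2,-1]], rot=[[0,0,0],[0,0,0],[0,0,0],[0,0,0],[0,0,0],[0,0,0],[0,0,0],[0,0,0],[0,0,0]])

```text
t: 5.15
ee_pos: [0.5195, -0.0131, 0.3416]
orientation: [[-0.131, 0.991, -0.001], [0.991, 0.131, 0.001], [0.001, -0.001, -1.0]]
force: [-0.1, -0.3, -1.6]
opening: 0.06
gripper_force: 10.0
```

>>> carry_out(dp=[[0.3,0.1,0],[0.6,0.2,0],[0.9,0.24,0],[1,0.24,0],[1,0.24,0],[1,0.24,0]], rot=[[0,0,0],[0,0,0],[0,0,0],[0,0,0],[0,0,0],[0,0,0]])

```text
t: 5.65
ee_pos: [0.5309, 0.0855, 0.3416]
orientation: [[-0.13, 0.992, -0.001], [0.992, 0.13, -0.0], [-0.0, -0.001, -1.0]]
force: [-0.1, -0.2, -1.1]
opening: 0.0595
gripper_force: 10.0
```

```bash
python3 plan.py .06 .22 .0665
python3 - <<'E'
from h import *
p,K,T=cap('scene'); save('s3',cv2.resize(p[120:320,170:430],None,fx=3,fy=3,interpolation=cv2.INTER_CUBIC))
E
```

```text
t 5.65 dp [0.217 0.    1.03 ] rot [-0.0003  0.0001  0.0011] now local [0.0601 0.1984 0.1696] F [-0.1 -0.2 -1.1] open 0.0595
```

View pics/s3.png

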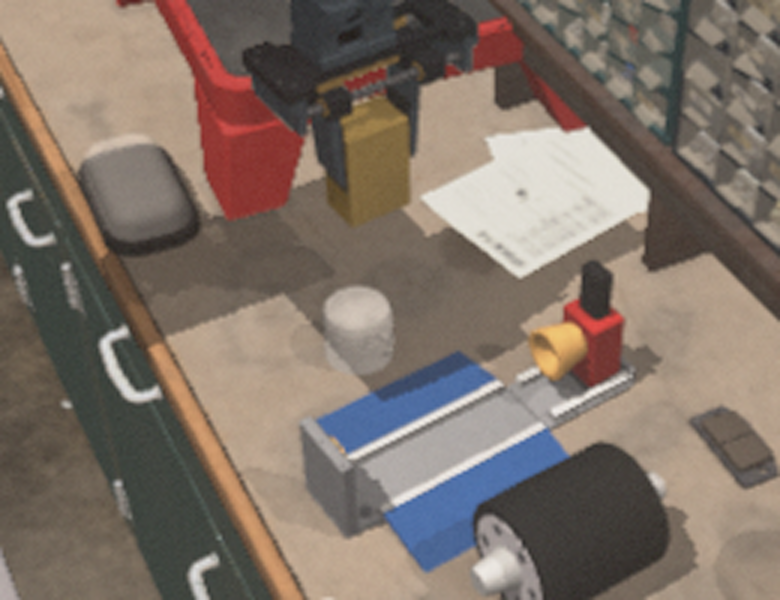

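The picture shows the box hanging upright between the fingers at (370,160), clear of the piston at (358,325). I'll set it down here.

>>> carry_out(dp=[[0.2,0,0.2],[0.2,0,0.5],[0.2,0,0.8],[0.2,0,0.92],[0.2,0,0.98],[0.2,0,1],[0.2,0,1],[0.2,0,1]], rot=[[0,0,0],[0,0,0],[0,0,0],[0,0,0],[0,0,0],[0,0,0],[0,0,0],[0,0,0]])

```text
t: 6.37
ee_pos: [0.5293, 0.1051, 0.243]
orientation: [[-0.128, 0.992, 0.002], [0.992, 0.128, 0.0], [0.0, 0.002, -1.0]]
force: [-0.6, 1.0, -0.6]
opening: 0.0601
gripper_force: 10.0
```

```bash
python3 plan.py .06 .22 .0665
```

```text
t 6.37 dp [ 0.02  -0.01   0.045] rot [ 0.0008 -0.      0.0003] now local [0.061 0.218 0.071] F [-0.6  1.  -0.6] open 0.0601
```

>>> carry_out(dp=[[0,0,0.02],[0,0,0.04],[0,0,0.05],[0,0,0.05]], rot=[[0,0,0],[0,0,0],[0,0,0],[0,0,0]])

```text
t: 6.7
ee_pos: [0.5292, 0.1054, 0.2375]
orientation: [[-0.129, 0.992, 0.001], [0.992, 0.129, 0.0], [-0.0, 0.001, -1.0]]
force: [-0.5, -0.7, 8.4]
opening: 0.0601
gripper_force: 10.0
```

>>> carry_out(dp=[[0,0,0],[0,0,0],[0,0,0],[0,0,0],[0,0,0],[0,0,0]], rot=[[0,0,0],[0,0,0],[0,0,0],[0,0,0],[0,0,0],[0,0,0]], jaw=-1)

```text
t: 7.2
ee_pos: [0.5287, 0.1053, 0.2367]
orientation: [[-0.129, 0.992, -0.0], [0.992, 0.129, -0.0], [-0.0, -0.0, -1.0]]
force: [0.5, -0.2, 0.4]
opening: 0.091
gripper_force: 0.0
```

>>> carry_out(dp=[[0,0,-0.2],[0,0,-0.5],[0,0,-0.9],[0,0,-1],[0,0,-1]], rot=[[0,0,0],[0,0,0],[0,0,0],[0,0,0],[0,0,0]])

```text
t: 7.62
ee_pos: [0.5296, 0.1055, 0.34]
orientation: [[-0.129, 0.992, 0.005], [0.992, 0.129, 0.001], [0.0, 0.006, -1.0]]
force: [0.8, 0.2, -0.3]
opening: 0.0911
gripper_force: 0.0
```

```bash
python3 plan.py .008 -.235 .2
```

```text
t 7.62 dp [-4.533 -0.536 -0.324] rot [ 0.0028 -0.0001  0.0005] now local [0.0614 0.2183 0.168 ] F [ 0.8  0.2 -0.3] open 0.0911
```

>>> carry_out(dp=[[-0.3,0,0],[-0.65,-0.05,0],[-0.92,-0.1,0]], rot=[[0,0,0],[0,0,0],[0,0,0]], jaw=-0.54)

```text
t: 7.87
ee_pos: [0.5302, 0.0115, 0.3357]
orientation: [[-0.13, 0.992, -0.001], [0.992, 0.13, -0.0], [-0.0, -0.001, -1.0]]
force: [0.2, -0.1, -0.6]
opening: 0.0735
gripper_force: 0.0
```

>>> carry_out(dp=[[-0.4,-0.04,0],[-0.8,-0.08,0],[-0.92,-0.1,0]], rot=[[0,0,0],[0,0,0],[0,0,0]])

```text
t: 8.12
ee_pos: [0.5322, -0.0833, 0.3356]
orientation: [[-0.127, 0.992, -0.001], [0.992, 0.127, -0.0], [-0.0, -0.001, -1.0]]
force: [-0.1, -0.1, 1.0]
opening: 0.07
gripper_force: 0.0
```

>>> carry_out(dp=[[-0.4,-0.04,0],[-0.8,-0.08,0],[-0.92,-0.1,0]], rot=[[0,0,0],[0,0,0],[0,0,0]])

```text
t: 8.37
ee_pos: [0.5343, -0.1757, 0.3358]
orientation: [[-0.127, 0.992, -0.0], [0.992, 0.127, -0.0], [-0.0, -0.0, -1.0]]
force: [-1.0, -0.3, -0.3]
opening: 0.0704
gripper_force: 0.0
```

>>> carry_out(dp=[[-0.4,-0.04,0],[-0.8,-0.08,0],[-0.92,-0.1,0]], rot=[[0,0,0],[0,0,0],[0,0,0]])

```text
t: 8.62
ee_pos: [0.5364, -0.2682, 0.3359]
orientation: [[-0.127, 0.992, -0.0], [0.992, 0.127, -0.0], [-0.0, -0.0, -1.0]]
force: [0.6, 0.0, -0.1]
opening: 0.0701
gripper_force: 0.0
```

>>> carry_out(dp=[[-0.4,-0.04,0],[-0.8,-0.08,0],[-0.92,-0.1,0],[-0.92,-0.1,0],[-0.92,-0.1,0]], rot=[[0,0,0],[0,0,-0.01],[0,0,-0.025],[0,0,-0.025],[0,0,-0.025]])

```text
t: 9.03
ee_pos: [0.538, -0.3569, 0.3355]
orientation: [[-0.176, 0.984, -0.001], [0.984, 0.176, 0.001], [0.001, -0.001, -1.0]]
force: [-0.0, 0.6, 0.3]
opening: 0.0699
gripper_force: 0.0
```

```bash
python3 plan.py .0125 -.24 .059
python3 - <<'E'
from h import *
import plan
p,K,T=cap('top'); np.savez('top4.npz',p=p,K=K,T=T);save('t4',cv2.resize(p[170:320,250:450],None,fx=4,fy=4,interpolation=cv2.INTER_CUBIC))
E
```

```text
t 9.03 dp [0.011 0.02  1.045] rot [-0.0006 -0.0007  0.0247] now local [ 0.0107 -0.2414  0.1635] F [-0.   0.6  0.3] open 0.0699
```

View pics/t4.png

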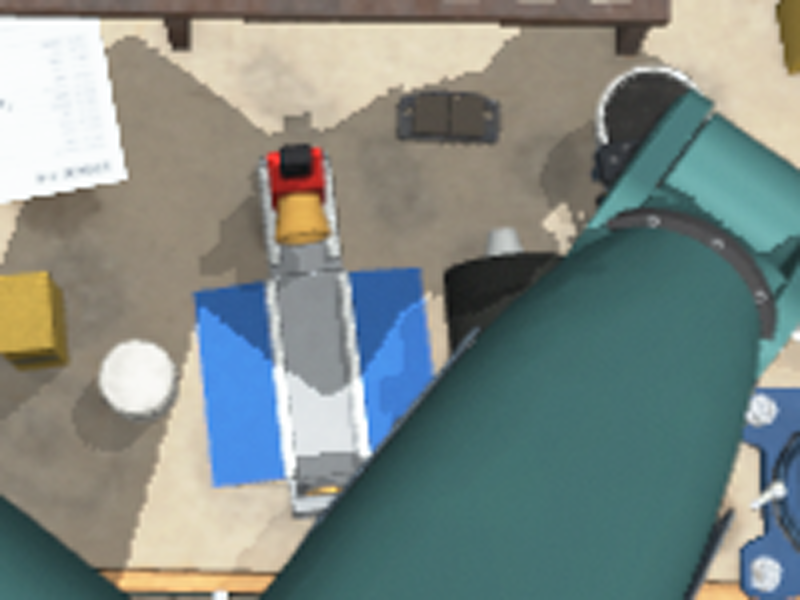

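The top view shows the box standing at (30,315), the roller partly hidden by the arm with its far spigot at (504,240), and the groove empty. I'll lower the fingers behind the roller.

>>> carry_out(dp=[[0,0.02,0.3],[0,0.02,0.6],[0,0.02,0.9],[0,0.02,0.98],[0,0.02,0.98]], rot=[[0,0,0],[0,0,0],[0,0,0],[0,0,0],[0,0,0]])

```text
t: 9.5
ee_pos: [0.5397, -0.3552, 0.2365]
orientation: [[-0.179, 0.984, -0.004], [0.984, 0.179, 0.003], [0.003, -0.003, -1.0]]
force: [0.8, -0.6, -0.3]
opening: 0.07
gripper_force: 0.0
```

>>> carry_out(dp=[[0.02,0,0.06],[0.06,0,0.06],[0.1,0,0.06],[0.14,0,0.06],[0.18,0,0.06],[0.22,0,0.06],[0.26,0,0.06],[0.3,0,0.06]], rot=[[0,0,0],[0,0,0],[0,0,0],[0,0,0],[0,0,0],[0,0,0],[0,0,0],[0,0,0]])

```text
t: 10.17
ee_pos: [0.5348, -0.327, 0.2329]
orientation: [[-0.178, 0.984, 0.0], [0.984, 0.178, -0.0], [-0.0, 0.0, -1.0]]
force: [0.7, -0.7, 0.8]
opening: 0.0703
gripper_force: 0.1
```

```bash
python3 plan.py .0105 -.09 .059
python3 - <<'E'
from h import *
p,K,T=cap('scene'); save('s5',cv2.resize(p[170:350,240:440],None,fx=4,fy=3.3,interpolation=cv2.INTER_CUBIC))
E
```

```text
t 10.17 dp [1.211 0.054 0.019] rot [0.     0.     0.0255] now local [ 0.0113 -0.2112  0.0609] F [ 0.7 -0.7  0.8] open 0.0703
```

View pics/s5.png

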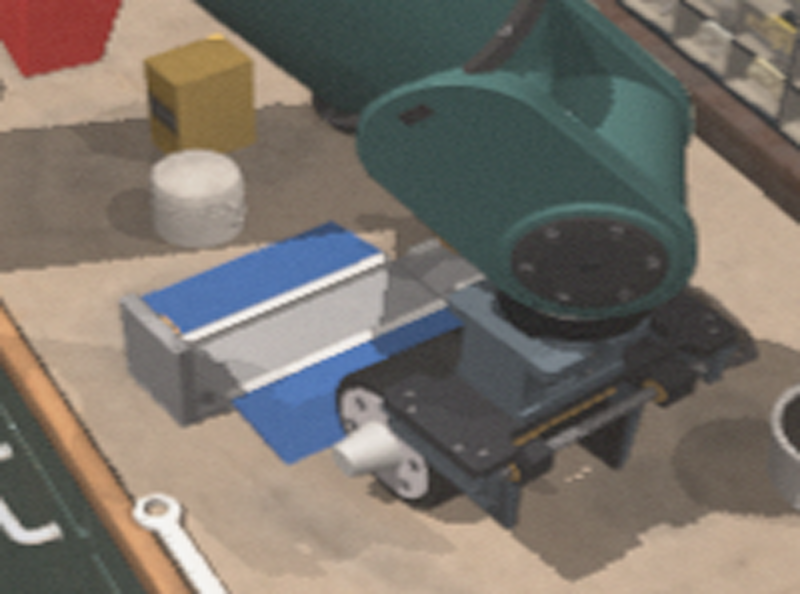

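The roller sits against the near finger, about (500,490), just before the ramp foot, and the body is clear above it. I'll push slowly up the ramp.

>>> carry_out(dp=[[0.03,0,0],[0.07,0,0],[0.11,0,0],[0.15,0,0],[0.19,0,0],[0.23,0,0],[0.27,0,0],[0.31,0,0],[0.35,0,0],[0.39,0,0],[0.43,0,0],[0.47,0,0],[0.51,0,0],[0.55,0,0],[0.59,0,0],[0.62,0,0],[0.65,0,0],[0.65,0,0]], rot=[[0,0,0],[0,0,0],[0,0,0],[0,0,0],[0,0,0],[0,0,0],[0,0,0],[0,0,0],[0,0,0],[0,0,0],[0,0,0],[0,0,0],[0,0,0],[0,0,0],[0,0,0],[0,0,0],[0,0,0],[0,0,0]])

```text
t: 11.72
ee_pos: [0.5258, -0.2657, 0.236]
orientation: [[-0.179, 0.984, 0.009], [0.984, 0.179, -0.007], [-0.008, 0.008, -1.0]]
force: [4.3, -20.6, 16.0]
opening: 0.0701
gripper_force: 10.6
```

```bash
python3 plan.py .0105 -.09 .059
python3 - <<'E'
from h import *
p,K,T=cap('scene'); save('s6',cv2.resize(p[170:350,240:440],None,fx=4,fy=3.3,interpolation=cv2.INTER_CUBIC))
E
```

```text
t 11.72 dp [0.592 0.033 0.045] rot [0.0039 0.0041 0.0259] now local [ 0.0103 -0.1493  0.064 ] F [  4.3 -20.6  16. ] open 0.0701
```

View pics/s6.png

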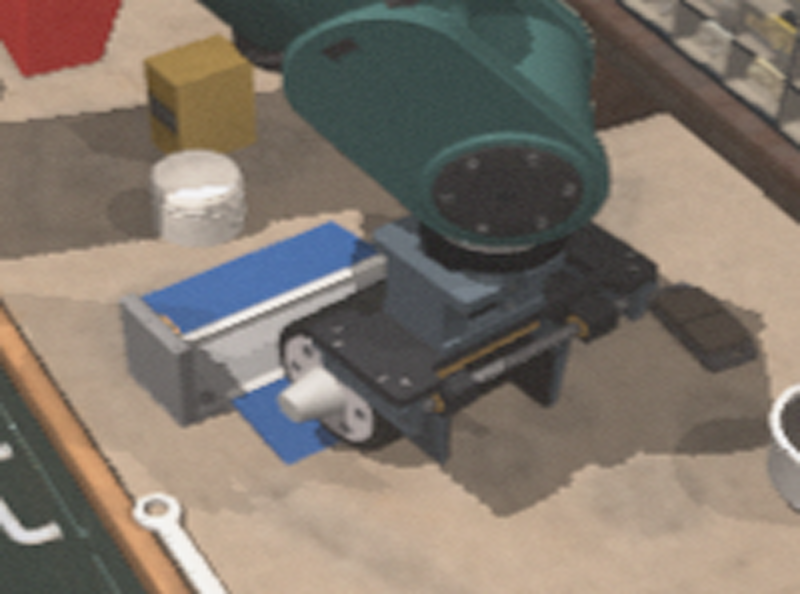

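The roller is on the lower ramp, near spigot tip at (290,405), but the fingers push at 20 N with 16 N of upward friction. High-friction pads are jamming it. I'll lean the fingers 25° (tips forward) so they push below the axis, and work out the rows for that.

```bash
cat > tilt.py <<'E'
from h import *
from plan import c,e,g,k
z=np.load('scene1.npz');K,T=z['K'],z['T']
o,d=ray(K,T,240+290/4,170+405/3.3)
for zz in(.052,.056):
    q=o+d*(zz-o[2])/d[2]-c;print('tip local',(q@e).round(4),(q@g).round(4))
# commanded pose in 2D (y,z) plane of tool: y along tool x, grasp point
y0,z0=-.1463,.0609; R=.05
yc=-.083
zc=.2373*(yc+.093)+.0514
def tcp(phi,ov,yc,zc):   # tool z'=(s,-c), x'=(c,s)
    s,cc=np.sin(phi),np.cos(phi);Q=np.array([yc-R*cc,zc-R*s]);F=Q+ov*np.array([s,-cc])
    return F-.191*np.array([s,-cc])-.016*np.array([cc,s])
t0=np.array([y0,z0+.172]);print('t0',t0,'ideal now',tcp(0,.009,yc,zc))
for a in np.arange(0,26,5):
    t=tcp(np.radians(a),.009-.004*a/25,yc,zc);print(a,'dp',((t-t0)*[10,-10]).round(3),'rot',round(np.radians(a)/2,4))
E
python3 tilt.py
```

```text
tip local -0.0697 -0.0863
tip local -0.0714 -0.0891
t0 [-0.1463  0.2329] ideal now [-0.149     0.235773]
0 dp [-0.027 -0.029] rot 0.0
5 dp [-0.184  0.028] rot 0.0436
10 dp [-0.336  0.098] rot 0.0873
15 dp [-0.482  0.181] rot 0.1309
20 dp [-0.621  0.277] rot 0.1745
25 dp [-0.751  0.384] rot 0.2182
```

>>> carry_out(dp=[[-0.1,0,0],[-0.18,0,0.03],[-0.26,0,0.06],[-0.33,0,0.1],[-0.41,0,0.14],[-0.48,0,0.18],[-0.55,0,0.23],[-0.62,0,0.28],[-0.69,0,0.33],[-0.75,0,0.38],[-0.75,0,0.38],[-0.75,0,0.38]], rot=[[0,0.022,0],[0,0.044,0],[0,0.066,0],[0,0.087,0],[0,0.109,0],[0,0.131,0],[0,0.153,0],[0,0.175,0],[0,0.197,0],[0,0.218,0],[0,0.218,0],[0,0.218,0]])

```text
t: 12.77
ee_pos: [0.5368, -0.3376, 0.1947]
orientation: [[-0.161, 0.984, -0.075], [0.893, 0.177, 0.414], [0.421, 0.0, -0.907]]
force: [1.4, -3.8, 1.5]
opening: 0.07
gripper_force: 2.0
```

```bash
cat > look.py <<'E'
from h import *; import sys
from plan import c,e,g,go
go([0,0,0]); R=status.observe()['orientation'];print(R.round(3).tolist())
n,f=sys.argv[1:3];p,K,T=cap(n);np.savez('last_%s.npz'%n,p=p,K=K,T=T)
a=p[200:320,270:400] if n=='scene' else p[180:310,265:425]
save(f,cv2.resize(a,None,fx=4,fy=4,interpolation=cv2.INTER_CUBIC))
E
python3 look.py scene s7
```

```text
t 12.77 dp [ 1.921 -0.008  1.142] rot [-0.0054 -0.2173  0.0248] now local [ 0.0119 -0.222   0.0227] F [ 1.4 -3.8  1.5] open 0.07
[[-0.161, 0.984, -0.075], [0.893, 0.177, 0.414], [0.421, 0.0, -0.907]]
```

View pics/s7.png

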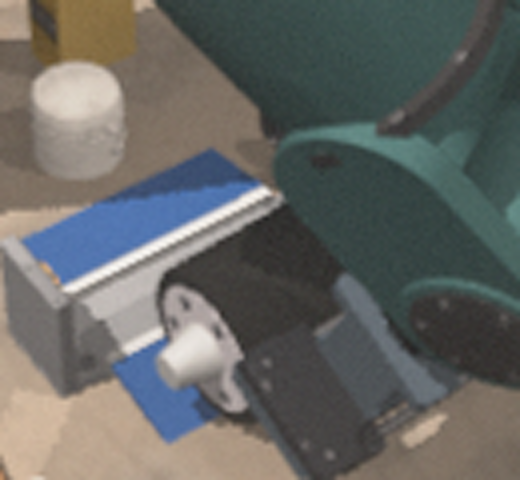

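The roller is now held on the ramp by the leaned fingers with only about 4 N; its near spigot is at (185,362), so it did not roll back. I'll push along the slope.

>>> carry_out(dp=[[0.03,0,0.006],[0.06,0,0.013],[0.1,0,0.02],[0.14,0,0.028],[0.18,0,0.037],[0.22,0,0.045],[0.26,0,0.053],[0.3,0,0.061],[0.33,0,0.068],[0.36,0,0.074],[0.37,0,0.076],[0.37,0,0.076]], rot=[[0,0,0],[0,0,0],[0,0,0],[0,0,0],[0,0,0],[0,0,0],[0,0,0],[0,0,0],[0,0,0],[0,0,0],[0,0,0],[0,0,0]])

```text
t: 13.82
ee_pos: [0.53, -0.3006, 0.2035]
orientation: [[-0.161, 0.984, -0.076], [0.892, 0.178, 0.416], [0.423, -0.0, -0.906]]
force: [0.4, -1.7, -0.2]
opening: 0.0702
gripper_force: 1.0
```

```bash
cat > spig.py <<'E'
from h import *
from plan import c,e,g,go
go([0,0,0])
p,K,T=cap('scene');hsv=cv2.cvtColor(p,cv2.COLOR_RGB2HSV)
# near end face grey disc + spigot: bright low-sat pixels left of the black body
m=(hsv[...,1]<45)&(hsv[...,2]>120);m[:,:290]=0;m[:,345:]=0;m[:255]=0;m[312:]=0
N,l,s,cc=cv2.connectedComponentsWithStats(m.astype(np.uint8),connectivity=4)
for i in range(1,N):
    if s[i][4]>25: print(s[i],cc[i].round(1),[ (lambda q:(round(float(q@e),4),round(float(q@g),4)))(onz(K,T,*cc[i],zz)-c) for zz in(.057,.064)])
E
python3 spig.py
```

```text
t 13.82 dp [ 1.541 -0.005  1.066] rot [-0.0057 -0.2181  0.0252] now local [ 0.0099 -0.1845  0.0315] F [ 0.4 -1.7 -0.2] open 0.0702
[290 259  31  32 513] [305.7 274.8] [(-0.0552, -0.037), (-0.0584, -0.0422)]
[290 265  10   8  35] [294.4 268.3] [(-0.0657, -0.0053), (-0.0689, -0.0107)]
```

>>> carry_out(dp=[[0.02,0,0.006],[0.04,0,0.013],[0.06,0,0.02],[0.08,0,0.028],[0.1,0,0.036],[0.115,0,0.042],[0.13,0,0.048],[0.145,0,0.054],[0.16,0,0.06],[0.175,0,0.066],[0.19,0,0.073],[0.2,0,0.077],[0.2,0,0.077]], rot=[[0,0,0],[0,0,0],[0,0,0],[0,0,0],[0,0,0],[0,0,0],[0,0,0],[0,0,0],[0,0,0],[0,0,0],[0,0,0],[0,0,0],[0,0,0]])

```text
t: 14.95
ee_pos: [0.5263, -0.2799, 0.205]
orientation: [[-0.161, 0.984, -0.075], [0.892, 0.178, 0.416], [0.422, -0.0, -0.906]]
force: [0.5, 0.4, -0.2]
opening: 0.0703
gripper_force: 0.0
```

```bash
python3 spig.py
```

```text
t 14.95 dp [ 1.344 -0.005  0.99 ] rot [-0.0056 -0.218   0.0251] now local [ 0.0089 -0.1634  0.033 ] F [ 0.5  0.4 -0.2] open 0.0703
[290 255  25  36 432] [299.1 270.1] [(-0.06, -0.0161), (-0.0632, -0.0215)]
```

```bash
cat > sp2.py <<'E'
from h import *
from plan import c,e,g,go
p,K,T=cap('scene');hsv=cv2.cvtColor(p,cv2.COLOR_RGB2HSV)
m=(hsv[...,2]<70);m[:,:285]=0;m[:,400:]=0;m[:235]=0;m[315:]=0
print('exp tip groove x-.075,-.097:',[proj(K,T,c+x*e+.057*np.array([0,0,1])).round(1).tolist() for x in(-.075,-.097)], 'on rail y-.03',proj(K,T,c-.075*e-.03*g+[0,0,.064]).round(1))
for y in range(246,304,4): print(y,' '.join('%3d'%v for v in hsv[y,276:340:2,2]))
E
python3 sp2.py
```

```text
exp tip groove x-.075,-.097: [[289.8, 268.6], [281.7, 272.6]] on rail y-.03 [296.7 274.6]
246 123 126 124 142 150 150 116  52  54  54  62  68  65  67  67  65  68  65  66  68  65  65  63  64  61  52  51  54  50  49  45  72
250 193 199 196 195 194 191  83 159 167 164 157  79  66  64  66  68  63  65  68  63  62  67  59  59  57  55  48  51  46  62 115 117
254 190 186 185 181 157 142 115 140 119 167 139 167 173  67  59  61  60  60  65  60  65  58  63  58  57  52  50  51  50  47  81 103
258 149 147 157 153 153 154 157 108 167 201 223 223 169 181  86  61  59  58  58  58  53  53  51  60  56  50  48  51  51  46  59  83
262 144 157 153 154 155 155 158 195 228 230 232 226 219 154 123 130  59  60  56  57  55  52  51  50  53  63  65  60  96  92  84  84
266 167 179 172 148 155 149 147 206 215 201 193 180 168 155 174 176  70  58  54  53  67  67  67  68  65  62  64  68  81  85  85  85
270 112 174 190 177 211 155 164 146 142 124 109 102 106 113 170 164 148  54  72  71  73  84  83  69  69  67  65  66  66  77  85  87
274 111 112 123 180 171 161 111 127 158 169 170 113 103  79 169 150 156  66  87  60  7
[... 269 characters left out ...]
  59  68  67  67  69  67  65  70  72  70
286 115 110 111 111 105  87  90  99 101 103 104 104 173 229 224 186 158 159 160 162 162 115  85  61  69  69  69  66  67  67  68  68
290 177 127 111 111 110  90  88  83  78  96 106 122 120 157 159 159 161 159 159 158 159 160 154  90  74  64 114  68  68  78  70  73
294 181 180 173 120 108  89  88 102  98  89  94 131 137 154 160 161 159 159 160 160 157 156 157 158 107  84  59  73  74  71  71  63
298 184 182 186 183 147 101 132 159 182 183 185 183 184 132 158 160 159 159 158 157 159 158 159 164 167 153  83  65  59  63 119 118
302 185 184 183 187 187 186 184 184 184 185 183 186 184 182 162 154 161 158 159 160 161 158 163 160 165 164 158 120 177 136 118 122
```

The expected tip pixel in the groove is (289.8,268.6), and the spigot edge is at column 290, rows 258–270, so the roller is in the groove. I'll retract along the fingers and straighten up.

>>> carry_out(dp=[[0,0,-0.3],[0,0,-0.6],[0,0,-0.9],[0,0,-1],[0,0,-1],[0,0,-1],[0,0,-1],[0,0,-1],[0,0,-1]], rot=[[0,0,0],[0,0,0],[0,-0.05,0],[0,-0.1,0],[0,-0.15,0],[0,-0.2,0],[0,-0.218,0],[0,-0.218,0],[0,-0.218,0]])

```text
t: 15.8
ee_pos: [0.5338, -0.3215, 0.2956]
orientation: [[-0.178, 0.984, -0.0], [0.984, 0.178, 0.002], [0.002, -0.0, -1.0]]
force: [-0.1, 0.4, 0.5]
opening: 0.0702
gripper_force: 0.0
```

```bash
python3 plan.py .149 0 .2; python3 sp2.py | sed -n 4,9p
```

```text
t 15.8 dp [ 1.985  1.483 -0.761] rot [-0.0001 -0.0008  0.0255] now local [ 0.011  -0.2057  0.1236] F [-0.1  0.4  0.5] open 0.0702
254 194 187 184 185 179 148 158  95 120 163 162 114 155  61  56  50  53  52  55  55  52  51  56  53  56  57  54  51  52  54  54  47
258 165 158 159 156 157 156 158 131 168 174 199 215 176 170 132  61  63  61  59  52  52  54  58  54  50  49  49  49  50  51  53  50
262 143 158 156 156 158 157 156 159 208 229 232 231 227 199 137 119  57  59  57  59  61  60  57  54  53  53  47  54  51  50  50  63
266 165 167 164 150 158 155 143 204 224 220 214 200 190 181 173 176 109  62  61  60  54  56  56  56  53  50  53  50  48  57  73  70
270 112 162 170 157 186 154 174 146 158 145 135 124 118 109 142 176 162  56  56  57  56  51  55  51  51  52  46  49  54  78  56  67
274 116 111 120 168 157 141 109 126 160 172 171 116 101  91 145 113 166  67  55  54  52  50  50  49  54 108 151 122 122 123  98  65
```

>>> carry_out(dp=[[0,0,-0.3],[0.1,0.1,-0.6],[0.4,0.2,-0.8],[0.7,0.3,-0.8],[0.99,0.4,-0.8],[0.99,0.4,-0.8],[0.99,0.4,-0.8]], rot=[[0,0,0],[0,0,0.01],[0,0,0.02],[0,0,0.0255],[0,0,0.0255],[0,0,0.0255],[0,0,0.0255]], jaw=0.12)

```text
t: 16.43
ee_pos: [0.5558, -0.2161, 0.3756]
orientation: [[-0.13, 0.992, -0.0], [0.992, 0.13, 0.001], [0.001, -0.0, -1.0]]
force: [-0.3, -0.5, 1.0]
opening: 0.0403
gripper_force: 0.0
```

```bash
python3 - <<'E'
from h import *
a=np.load('top1.npz');b=np.load('scene1.npz')
def tri(p,q):
    o1,d1=ray(a['K'],a['T'],*p);o2,d2=ray(b['K'],b['T'],*q)
    t=np.linalg.lstsq(np.c_[d1,-d2],o2-o1,rcond=None)[0];A=o1+t[0]*d1;B=o2+t[1]*d2;return ((A+B)/2).round(3),np.linalg.norm(A-B).round(3)
print('plinth',tri((417,175),(473,267)),tri((417,170),(473,265)))
print('handle',tri((323.2,209),(368.9,208.5)),tri((323.2,209),(368.9,211)))
p=a['p'];q=b['p']
print(p[160:196:2,400].tolist());print(q[200:232,369].max(1).tolist())
E
python3 plan.py .149 0 .2; python3 sp2.py | sed -n 6,7p; python3 -c "
from h import *
print(status.observe()['joint_pos'].round(2))"
```

```text
plinth (array([ 0.744, -0.376,  0.145]), np.float64(0.013)) (array([ 0.753, -0.373,  0.146]), np.float64(0.025))
handle (array([ 0.646, -0.099,  0.13 ]), np.float64(0.005)) (array([ 0.647, -0.099,  0.121]), np.float64(0.003))
[[104, 103, 97], [126, 123, 115], [218, 210, 182], [179, 176, 160], [184, 180, 165], [169, 158, 145], [115, 100, 92], [103, 87, 78], [104, 95, 83], [202, 188, 163], [200, 185, 162], [211, 196, 171], [209, 193, 169], [183, 170, 147], [133, 124, 109], [134, 123, 109], [141, 134, 121], [221, 223, 219]]
[180, 183, 185, 180, 179, 183, 168, 118, 68, 68, 70, 69, 69, 60, 58, 60, 58, 60, 57, 60, 58, 58, 58, 59, 55, 58, 123, 202, 220, 215, 189, 139]
t 16.43 dp [1.037 1.029 0.037] rot [-0.0002 -0.0006  0.001 ] now local [ 0.0463 -0.1039  0.2036] F [-0.3 -0.5  1. ] open 0.0403
262 136 154 152 153 151 152 150 158 200 222 228 226 222 190 132 117  59  63  56  58  53  53  56  55  60  55  54  55  54  53  51  50
266 159 161 167 146 151 151 135 198 219 215 208 193 182 175 169 172 106  61  60  57  53  56  52  61  53  53  51  51  49  51  47  49
[-0.41  0.26  1.96  0.    0.92 -0.54]
```

>>> carry_out(dp=[[0,0,0],[0,0,0],[0,0,0],[0,0,0],[0,0,0],[0.1,0.1,0],[0.25,0.25,0],[0.4,0.4,0],[0.6,0.6,0],[0.75,0.75,0],[0.9,0.9,0],[1,1,0],[1,1,0],[1,1,0],[1,1,0],[1,1,0]], rot=[[0,0,0.06],[0,0,0.12],[0,0,0.18],[0,0,0.24],[0,0,0.3],[0,0,0.36],[0,0,0.42],[0,0,0.48],[0,0,0.54],[0,0,0.6],[0,0,0.66],[0,0,0.72],[0,0,0.785],[0,0,0.785],[0,0,0.785],[0,0,0.785]])

```text
t: 17.82
ee_pos: [0.6418, -0.1061, 0.3753]
orientation: [[0.991, 0.132, -0.001], [0.132, -0.991, 0.0], [-0.001, -0.0, -1.0]]
force: [0.2, -0.0, 0.4]
opening: 0.0402
gripper_force: 0.0
```

```bash
python3 plan.py .151 0 .111
```

```text
t 17.82 dp [ 0.054 -0.058  0.923] rot [-3.000e-04  1.000e-04 -7.834e-01] now local [ 0.1456 -0.0058  0.2033] F [ 0.2 -0.   0.4] open 0.0402
```

>>> carry_out(dp=[[0.05,-0.06,0.1],[0.05,-0.06,0.3],[0.05,-0.06,0.5],[0.05,-0.06,0.7],[0.05,-0.06,0.85],[0.05,-0.06,0.91],[0.05,-0.06,0.91]], rot=[[0,0,0],[0,0,0],[0,0,0],[0,0,0],[0,0,0],[0,0,0],[0,0,0]], jaw=-0.21)

```text
t: 18.4
ee_pos: [0.6458, -0.0985, 0.2828]
orientation: [[0.992, 0.129, -0.003], [0.129, -0.992, 0.001], [-0.002, -0.001, -1.0]]
force: [-0.6, 0.1, 0.4]
opening: 0.0555
gripper_force: 0.0
```

>>> carry_out(dp=[[0,0,0],[0,0,0],[0,0,0],[0,0,0],[0,0,0],[0,0,0],[0,0,0],[0,0,0]], rot=[[0,0,0],[0,0,0],[0,0,0],[0,0,0],[0,0,0],[0,0,0],[0,0,0],[0,0,0]], jaw=1, squeeze=40)

```text
t: 19.07
ee_pos: [0.6466, -0.0995, 0.2854]
orientation: [[0.992, 0.129, 0.002], [0.129, -0.992, -0.002], [0.002, 0.002, -1.0]]
force: [0.5, -11.5, 1.5]
opening: 0.026
gripper_force: 40.0
```

```bash
python3 plan.py .091 0 .111
```

```text
t 19.07 dp [-0.602  0.001  0.023] rot [ 1.400e-03  1.000e-04 -7.849e-01] now local [1.512e-01 1.000e-04 1.134e-01] F [  0.5 -11.5   1.5] open 0.026
```

>>> carry_out(dp=[[-0.02,0.01,0],[-0.05,0.01,0],[-0.09,0.01,0],[-0.13,0.01,0],[-0.17,0.01,0],[-0.21,0.01,0],[-0.25,0.01,0],[-0.28,0.01,0],[-0.31,0.01,0],[-0.34,0.01,0],[-0.37,0.01,0],[-0.39,0.01,0],[-0.4,0.01,0]], rot=[[0,0,0],[0,0,0],[0,0,0],[0,0,0],[0,0,0],[0,0,0],[0,0,0],[0,0,0],[0,0,0],[0,0,0],[0,0,0],[0,0,0],[0,0,0]])

```text
t: 20.15
ee_pos: [0.607, -0.1049, 0.2854]
orientation: [[0.992, 0.128, 0.003], [0.128, -0.992, -0.001], [0.003, 0.001, -1.0]]
force: [9.0, -3.0, 0.8]
opening: 0.0257
gripper_force: 40.0
```

```bash
python3 plan.py .091 0 .111; python3 sp2.py | sed -n 4,8p
```

```text
t 20.15 dp [-0.203 -0.002  0.024] rot [ 0.0017 -0.0008 -0.785 ] now local [ 0.1113 -0.0002  0.1134] F [ 9.  -3.   0.8] open 0.0257
254 184 178 176 174 171 140 125 126 126 160 100 176  89  67  69  65  68  67  67  62  60  62  63  64  62  64  60  59  61  55  56  58
258 155 147 148 150 148 149 137 118 161 168 190 169 162 163  61  64  65  64  61  62  64  63  58  60  60  56  58  57  56  56  53  51
262 151 149 149 151 147 148 151 154 221 228 227 222 196 154 158  57  65  64  62  61  62  59  58  57  56  58  54  53  54  53  52  50
266 175 175 173 144 150 144 199 235 235 232 220 195 182 168 139 150  62  61  60  58  54  58  58  55  55  52  47  49  53  51  48  49
270 106 164 180 167 201 149 152 150 178 162 148 123 114 122 166 167  76  61  55  51  56  55  54  55  53  53  52  48  57  97 133 111
```

>>> carry_out(dp=[[-0.02,0,0],[-0.05,0,0],[-0.08,0,0],[-0.1,0,0],[-0.12,0,0],[-0.14,0,0],[-0.155,0,0],[-0.165,0,0],[-0.17,0,0],[-0.17,0,0]], rot=[[0,0,0],[0,0,0],[0,0,0],[0,0,0],[0,0,0],[0,0,0],[0,0,0],[0,0,0],[0,0,0],[0,0,0]])

```text
t: 21.03
ee_pos: [0.5904, -0.107, 0.2854]
orientation: [[0.992, 0.128, 0.004], [0.128, -0.992, -0.001], [0.004, 0.001, -1.0]]
force: [10.0, -2.9, 0.6]
opening: 0.0256
gripper_force: 40.0
```

>>> carry_out(dp=[[-0.005,0,0],[-0.01,0,0],[-0.015,0,0],[-0.02,0,0],[-0.02,0,0],[-0.02,0,0]], rot=[[0,0,0],[0,0,0],[0,0,0],[0,0,0],[0,0,0],[0,0,0]])

```text
t: 21.53
ee_pos: [0.5895, -0.1071, 0.2856]
orientation: [[0.992, 0.128, 0.007], [0.128, -0.992, -0.001], [0.007, 0.002, -1.0]]
force: [22.6, 1.9, -9.7]
opening: 0.0254
gripper_force: 40.0
```

```bash
python3 plan.py .091 0 .111; python3 sp2.py
```

```text
t 21.53 dp [-0.026 -0.001  0.025] rot [ 0.0035 -0.0021 -0.7851] now local [ 9.360e-02 -1.000e-04  1.136e-01] F [22.6  1.9 -9.7] open 0.0254
exp tip groove x-.075,-.097: [[289.8, 268.6], [281.7, 272.6]] on rail y-.03 [296.7 274.6]
246 173 177 180 170 166 154  96  63  63  65  68  66  66  64  62  70  64  66  66  69  68  67  62  65  63  63  57  62  57  59  55  62
250 187 190 187 168  60  59  57  65  67  64  70  66  65  70  66  64  66  64  66  67  68  64  65  63  60  65  63  60  62  59  60  55
254 183 179 174 119 130 163 164 155  69  65  69  67  67  67  68  66  63  70  66  67  66  64  62  62  64  61  61  60  59  59  57  56
258 156 148 148 130 120 100 162 126 165 115  61  66  67  63  65  67  67  67  60  65  59  64  61  58  60  57  58  60  57  59  56  56
262 149 152 149 150 106 165 189 216 195 161 163  59  68  65  62  64  62  61  61  60  59  62  58  55  60  56  59  54  55  53  52  51
266 173 176 172 149 198 234 238 225 220 211 127 155  56  63  59  62  62  59  63  61  60  58  60  54  54  56  54  52  53  56  48  50
270 108 164 179 170 227 228 224 207 178 172 164 167 152  59  58  57  60  57  5
[... 409 characters left out ...]
 113 114 113 118 127 139 176 169 172 174
286 109 107 106 108 106  95  95 101 100 100 102  98 123 103 135 138 114 113 116 116 115 116 122 154 175 178 177 176 176 176 173 174
290 168 123 107 105 107  95  95  84  86  98 105 140 138 173 173 174 172 159 138 150 171 176 173 173 176 175 172 175 174 173 177 175
294 170 176 168 113 105  93  94 117 111  95 102 125 145 171 173 175 173 170 172 174 172 173 170 170 173 172 171 173 177 177 174 173
298 197 189 182 183 138 109 142 171 197 195 196 191 180 131 169 172 170 170 173 172 171 173 175 177 175 173 174 175 173 165 186 188
302 193 196 194 198 196 198 194 194 197 197 196 196 195 196 160 162 175 173 170 175 173 174 173 174 172 167 169 184 182 177 179 185
```

>>> carry_out(dp=[[-0.005,0,0],[-0.005,0,0],[-0.005,0,0]], rot=[[0,0,0],[0,0,0],[0,0,0]])

```text
t: 21.83
ee_pos: [0.5892, -0.1071, 0.2856]
orientation: [[0.992, 0.128, 0.008], [0.128, -0.992, -0.001], [0.008, 0.002, -1.0]]
force: [26.8, 2.5, -13.3]
opening: 0.0258
gripper_force: 40.0
```

>>> carry_out(dp=[[0,0,0],[0,0,0],[0,0,0],[0,0,0],[0,0,0],[0,0,0]], rot=[[0,0,0],[0,0,0],[0,0,0],[0,0,0],[0,0,0],[0,0,0]], jaw=-0.2)

```text
t: 22.33
ee_pos: [0.5871, -0.1072, 0.2845]
orientation: [[0.992, 0.128, -0.0], [0.128, -0.992, 0.0], [-0.0, -0.0, -1.0]]
force: [-0.4, -0.0, -0.2]
opening: 0.0544
gripper_force: 0.0
```

>>> carry_out(dp=[[0,0,-0.2],[0,0,-0.5],[0,0,-0.8],[0,0,-1],[0,0,-1],[0,0,-1]], rot=[[0,0,0],[0,0,0],[0,0,0],[0,0,0],[0,0,0],[0,0,0]])

```text
t: 22.83
ee_pos: [0.5873, -0.1072, 0.3855]
orientation: [[0.992, 0.128, 0.002], [0.128, -0.992, -0.0], [0.002, 0.001, -1.0]]
force: [-0.8, -0.6, 0.3]
opening: 0.0549
gripper_force: 0.0
```

```bash
python3 look.py scene s8; cd pics; python3 -c "
import numpy as np,cv2
p=np.load('../last_scene.npz')['p'];cv2.imwrite('s8.png',cv2.resize(p[150:330,230:430,::-1],None,fx=4,fy=3.3,interpolation=cv2.INTER_CUBIC))"
```

```text
t 22.83 dp [-9.190e-01 -2.000e-03  2.133e+00] rot [ 1.00e-03 -4.00e-04 -7.85e-01] now local [0.0915 0.     0.2135] F [-0.8 -0.6  0.3] open 0.0549
[[0.992, 0.128, 0.002], [0.128, -0.992, -0.0], [0.002, 0.001, -1.0]]
```

View pics/s8.png

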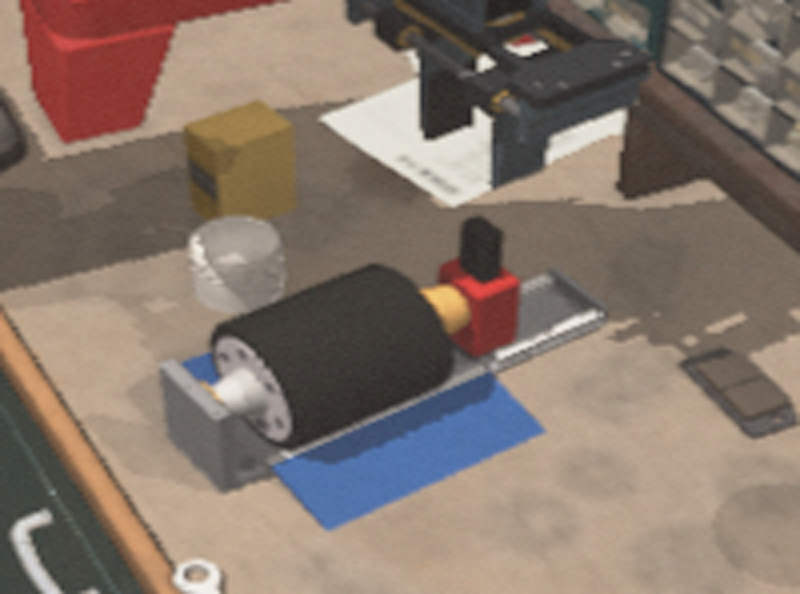

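The roller lies in the groove with its near spigot against the end-stop pad at (215,395). The cup is home on the far taper at (447,308), the box stands upright at (240,160), and the gripper is clear. I'll hand the job in.

```bash
python3 -c "
from workcell import workorder
print(workorder.hand_in())"
```

```text
the job is handed in; nothing more can be done
None
```

The job is done and handed in at about 23 s of the 72 s; no verdict came back. The yellow box stands upright clear of the stand, the roller lies in the groove against the end stop, the brass cup is home on its taper (about 58 mm of travel), and the gripper has let go.

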